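# Slide the loaded drip plate into the paneer press and screw the press down

### The job

Load the paneer press on the worktop: press down with shut fingertips on the bare end of the thin steel drip plate and slide it, with the filled mould standing on it, along the press's wooden base and square against the back stop so that the mould stands right under the screw; do not push on the mould itself. Then wind the black handwheel clockwise until the spring foot bears down firmly on the mould's wooden follower, and let go. Leave the milk carton, the bowl and the small green-capped jar where they stand.

Things in the scene. Friction and masses are not known exactly. Their poses are not given: they have to be found in the camera images.
- press: The paneer press, fixed on the worktop: a light wooden base 293 x 162 mm whose top face is 18 mm above the worktop, two steel posts of 12 mm at y = +-72.5 mm, a wooden crosshead, a black handwheel. Origin: on the worktop right under the screw axis. +x (level) is the way the plate goes in, +z up. The base runs from x = -218 to +75 mm in this frame.
- press_axis (a point): Point on the base's top face (18 mm above the worktop) on the screw axis: the mould's axis must come here.
- back_stop (a point): Middle of the back stop's face, press frame x = +46 mm, 6 mm above the base. The stop and the side fences are 12 mm high wooden strips; the fences stand 118 mm apart inside from press x = -26 mm to the stop, and flare to a mouth about 140 mm wide at x = -62 mm. Plate home = its far edge against the stop.
- crosshead_top (a point): Middle of the crosshead's top, 194 mm above the worktop on the screw axis. The crosshead is 40 mm deep (press x), 172 mm wide (press y) and 24 mm thick; at y = +-72.5 mm post nuts stand 17 mm above its top.
- drip_plate: Loose flat steel drip plate, 4 mm thick, 130 mm long (x), 112 mm wide (y), its near end a tongue 76 mm wide; 0.3 kg, slides easily on the base. Starts on the base before the posts, up to 0.1 rad askew and 7 mm off the middle. Origin: centre of its underside; +x points to its far edge, which goes in first. Home, its origin is at x = -19, y = 0 mm in the press frame.
- plate_end (a point): The place to press: middle of the plate's bare end, on its top face (plate frame x = -50, y = 0, z = 4 mm). 38 mm are bare between the plate's near edge and the mould. A vertical tool would run into the handwheel above before the plate is home: lean it back 30 to 45 degrees, away from the press. Hold 12 to 20 N down on it: with less the fingertips slip.
- cheese_mould: Filled white perforated mould, foot 83 mm and rim 92 mm across, closed on top by a wooden follower with a round puck of 48 mm; 100 mm high in all, 0.28 to 0.56 kg. Stands loose on the plate with its axis at plate frame x = +19, y = 0 mm within 2 mm. Origin: centre of its underside.
- press_wheel (a joint): Handwheel angle in rad, 0 to 2.6, growing as it is wound clockwise seen from above; starts between 0 and 0.5, has an even drag of 0.15 N m and stays where it is left. Each rad lowers the foot 4 mm. The foot touches the follower at about 1.5, then its spring adds about 20 N per rad: firm from about 2.1 on; at 2.6 the thread ends hard.
- mould_top (a point): Centre of the top of the follower's puck, 100 mm above the mould's foot (122 mm above the worktop).
- wheel_grip (a point): Centre of the black handwheel (60 mm across, 18 mm thick, plain round rim, axis vertical), 223 mm above the worktop; grip it across the rim from above. The crosshead's top is 29 mm below this point, the tops of the post nuts 12 mm below it and 72.5 mm to either side (press y).
- foot_underside (a point): Centre of the underside of the steel spring foot (42 mm across) under the crosshead: 128 mm above the worktop with the wheel at 0, that is 6 mm over the follower.
- milk_carton: Milk carton, 67 x 100 x 182 mm, standing on the left; to be left alone.
- salt_jar: Small jar with a green cap, 46 mm across, 106 mm high, to the right of the press; to be left alone.
- curd_bowl: White bowl, 115 mm across, 56 mm high, behind the press on the left; to be left alone.

How it is judged:
By the outcome, as a careful person would: the job done as asked, in the order asked, and still so for the second after the job is handed in, with the robot touching nothing.
It also fails if it takes over 56 s, if anything falls off the work surface, if the arm or the gripper's body presses on something with over 40 N, if the wrist force passes 120 N, or if a joint passes its speed limit or range.

### The arm

A 7-joint arm with a two-finger parallel gripper is mounted at the origin on a cart in front of the work surface, level with it; the furniture and walls round the work are solid. World frame = base frame: x ahead of the robot, y to its left, z up, the work surface at z = 0. Lengths are in m, angles in rad, forces in N, time in s.
With the tool pointing down it reaches from about 0.4 to 0.875 m from the base axis. Payload 19.3 kg.
Tool frame: the origin (TCP) lies at the very end of the fingers, on their centre line; the grasp point (between the pads) lies 19 mm behind it; z points along the fingers, y is the line along which they close (so a half turn about z gives the same grasp; the last joint's range is limited). The gripper opens to 85 mm and grips with 20 to 120 N. Pads are 22 mm wide; open, the fingers measure 114 mm over their backs; the gripper's body (76 mm by 85 mm) begins 54 mm behind the grasp point. The pads swing forward as they close: fully open they stand 13 mm farther back than shut.
Start: joints at [1.132, 0.521, -0.036, 1.599, 0.021, 1.021, -0.113], TCP at [0.225, -0.583, 0.231] pointing down, gripper open.
Joint ranges: [-2.91, 2.91], [-0.3, 2.13], [-1.5, 1.42], [0.17, 2.43], [-1.26, 4.41], [0.16, 1.93], [-2.52, 2.52]. Speed limits (rad/s): [1.89, 1.89, 2.39, 2.39, 3.01, 3.01, 3.01].

### API

Orientations are given as [roll, pitch, yaw] about the fixed x, y, z axes, in that order (R = Rz(yaw) Ry(pitch) Rx(roll)).
In Python, from workcell import bot gives the robot as it stands.
- The arm moves only by the shell command python3 -m crank 'ROWS' [FORCE]. ROWS is a JSON object of lists of equal length, an entry for each row: "travel": the shift along the world's x, y, z in cm, a list of three; "turn": the turn, a rotation vector about the world's x, y, z in degrees, a list of three; "gripper": the closure, from 0 (fully open) to 1 (shut). A call has exactly 5 rows; each row is the pose to reach, as a shift and turn from the pose commanded when the call began; what a row does not reach only later rows make up. A row lasts 1/10 s, in which the tool goes at most 50 mm and 8.59 degrees, less where a joint would pass 70% of its speed; a pose out of reach is approached as far as the arm can. A call with a gripper value outside its range is refused whole. The fingers move at their own pace and stop on an object; FORCE is the grip in N (left out, the last holds). Time passes only in rows, so rows that repeat a pose let the fingers close, or fill a call up. It gives the time, the measured TCP pose, the force, the opening and the grip force at its end, in the units of the state.
- bot.observe(): the state, without advancing time (a new reading comes with each control period).
- bot.grab_frame(name): name is "side" or "top"; returns a dict with "pixels" (420x560x3 uint8, red, green, blue), "fx", "fy", "cx", "cy" (pixels), "dist" ([k1, k2, p1, p2, k3] as OpenCV has them; the pictures are not rectified), "extrinsics" (4x4, takes a point from world to camera coordinates). Camera axes: x right, y down, z forward; pixel columns grow to the right and rows downward; lengths in m; the calibration is good to about 2 mm. A picture is of the moment at which its call begins. There is no depth.
- bot.job_done(): hands the job in; it is judged then, once.
The state is a dict: "clock": time; "qpos": joint angles; "qd": joint speeds; "joint_efforts": joint torques, N m; "position": TCP position; "tool_rot": TCP orientation; "force": force on the tool from outside, world axes, zero at the start; "moment": the same for the moment, N m; "grip_width": finger opening in m; "finger_force": force on a finger pad.
Only numpy, scipy, OpenCV 4.12 (cv2) and the standard library are available. Lean on these libraries where they do the work, as an engineer would, in place of code of your own. Each camera call takes 0.05 s, during which the arm holds its last target. There are 200 camera calls.

## Working session

There is one attempt and no reset: what is moved stays moved. The work goes in short steps, Python scripts to look and compute and a shell command to move; the robot and the scene stay as the last step left them, time stands still between calls to the robot, and variables do not carry over. Pictures are saved under pics/ and viewed, at most 10 in all, crops included, and the job is handed in when it is done.

```bash
mkdir -p pics; python3 - <<'E'
from workcell import bot
import cv2,pickle
for n in("side","top"):
    f=bot.grab_frame(n);pickle.dump(f,open(n+".pkl","wb"));cv2.imwrite(f"pics/{n}0.png",f["pixels"][:,:,::-1])
    print(n,f["fx"],f["cx"],f["cy"],f["dist"]);print(f["extrinsics"].round(3))
print(bot.observe())
E
```

```text
side 410.19583745045435 275.5534493178772 208.1951684392315 [-0.03283245  0.          0.          0.          0.        ]
[[-0.872 -0.489 -0.003  0.544]
 [-0.219  0.396 -0.892  0.166]
 [ 0.437 -0.777 -0.453  1.132]
 [ 0.     0.     0.     1.   ]]
top 510.79048698554936 277.0090849847037 208.57660989970208 [-0.17663076  0.          0.          0.          0.        ]
[[-0.007 -1.     0.01   0.216]
 [-0.996  0.006 -0.092  0.531]
 [ 0.092 -0.011 -0.996  1.422]
 [ 0.     0.     0.     1.   ]]
{'clock': 0.1, 'qpos': array([ 1.13181835,  0.52195615, -0.03633854,  1.59994163,  0.02115345,
        1.02112156, -0.11280825]), 'qd': array([ 0.00023819, -0.00268511,  0.00144698, -0.00065351,  0.00131554,
       -0.00046738, -0.00038239]), 'joint_efforts': array([ 5.03552132e-03, -9.28490710e+01,  1.98474102e+00, -3.70530438e+01,
        1.82298745e-02,  5.22620656e-03, -8.71802172e-06]), 'position': array([ 0.22517225, -0.58269838,  0.23078542]), 'tool_rot': array([-3.14054868e+00,  2.86938522e-05,  3.68743888e-01]), 'force': array([-0.61357389,  0.51167183, -0.12349343]), 'moment': array([-0.00475654,  0.01124764, -0.02896107]), 'finger_force': 0.0, 'grip_width': 0.08535062301463299}
```

View pics/side0.png

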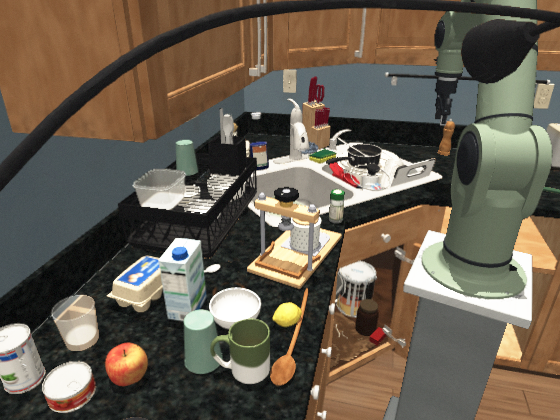

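View pics/top0.png

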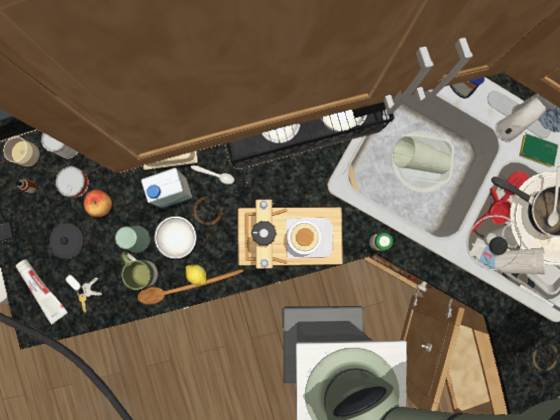

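The side view shows the press at about (290,240). In the top view the base spans about (238–342, 208–265), with the wheel at (263,233), the mould at (304,237) and the jar at (381,242). The insertion direction is image left, roughly world +y. I'll zoom in next.

```bash
cat > h.py <<'E'
import numpy as np,cv2,pickle
def K(f): return np.array([[f["fx"],0,f["cx"]],[0,f["fy"],f["cy"]],[0,0,1]])
def ray(f,uv,z):
    u=cv2.undistortPoints(np.array(uv,float).reshape(-1,1,2),K(f),np.array(f["dist"])).reshape(-1,2)
    E=f["extrinsics"];R,t=E[:3,:3],E[:3,3];c=-R.T@t
    d=np.c_[u,np.ones(len(u))]@R
    return c+d*((z-c[2])/d[:,2])[:,None]
def proj(f,P):
    E=f["extrinsics"];return cv2.projectPoints(np.array(P,float).reshape(-1,3),cv2.Rodrigues(E[:3,:3])[0],E[:3,3],K(f),np.array(f["dist"]))[0].reshape(-1,2)
E
python3 - <<'E'
import cv2
a=cv2.imread("pics/top0.png")[195:280,225:355];b=cv2.imread("pics/side0.png")[175:295,235:360]
cv2.imwrite("pics/topz.png",cv2.resize(a,None,fx=6,fy=6,interpolation=cv2.INTER_CUBIC))
cv2.imwrite("pics/sidez.png",cv2.resize(b,None,fx=5,fy=5,interpolation=cv2.INTER_CUBIC))
E
```

```text
(no output)
```

View pics/topz.png

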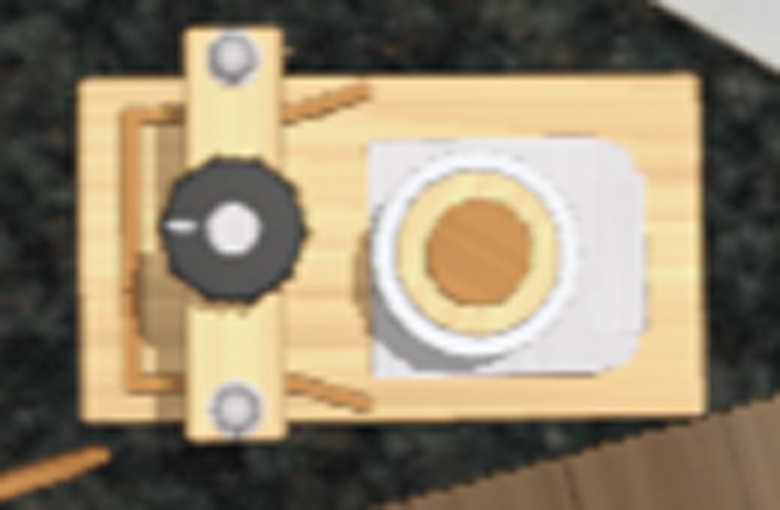

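View pics/sidez.png

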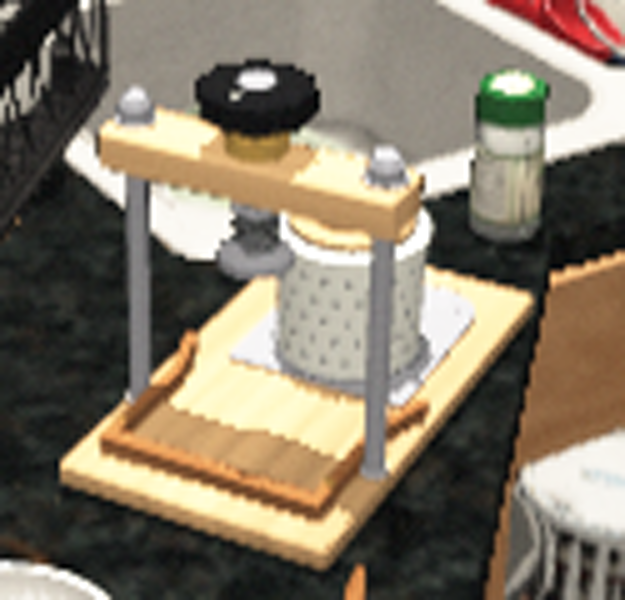

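The top crop shows these pixel positions:
- **Base corners:** (80,78), (697,75), (706,415), (80,421)
- **Plate:** far edge (370,143)–(373,376), near edge x≈646
- **Puck:** (479,250)
- **Wheel:** (234,229), with its white mark pointing to press +x
- **Nuts:** (234,57) and (237,409)

The side crop shows the foot raised and the mould still outside the posts.

```bash
python3 - <<'E'
from h import *
f=pickle.load(open("top.pkl","rb"))
def W(p,z): return ray(f,[(225+(x+.5)/6-.5,195+(y+.5)/6-.5) for x,y in p],z)
B=W([(80,78),(697,75),(706,415),(80,421)],.018)
n=W([(234,57),(237,409)],.211);w=W([(234,229)],.234)
P=W([(370,143),(373,376),(600,377),(600,138),(648,255)],.022);m=W([(479,250)],.122)
r=lambda a:(a*1000).round(1).tolist()
print("base",r(B),"\nnuts",r(n),r(n.mean(0)),"wheel",r(w),"\nplate",r(P),"mould",r(m))
d=(B[0]+B[3]-B[1]-B[2])/2; yaw=np.arctan2(d[1],d[0]);print("len",np.linalg.norm(d),"yaw",yaw)
e=n[0]-n[1];print("nut yaw(y axis)",np.arctan2(e[1],e[0])-np.pi/2, np.linalg.norm(e))
ax=np.array([np.cos(yaw),np.sin(yaw)]);ay=np.array([-ax[1],ax[0]])
c=B.mean(0)[:2]+ax*.0715;print("axis from base",c*1000)
for nm,q in(("plate",P),("mould",m),("wheel",w),("nutmid",n.mean(0)[None])):
    print(nm,[(round(float((x[:2]-c)@ax)*1e3,1),round(float((x[:2]-c)@ay)*1e3,1)) for x in q])
for a,b in((P[2],P[1]),(P[3],P[0])): v=(b-a);print("side yaw",np.arctan2(v[1],v[0])-yaw)
v=P[1]-P[0];print("far yaw",np.arctan2(v[1],v[0])-yaw)
E
```

```text
base [[536.3, 323.4, 18.0], [535.9, 30.4, 18.0], [374.8, 28.8, 18.0], [374.5, 323.7, 18.0]] 
nuts [[526.3, 247.4, 211.0], [382.3, 247.0, 211.0]] [454.3, 247.2, 211.0] wheel [[454.7, 247.4, 234.0]] 
plate [[504.3, 186.4, 22.0], [394.7, 186.0, 22.0], [393.3, 79.2, 22.0], [505.9, 77.7, 22.0], [450.4, 55.8, 22.0]] mould [[449.7, 142.0, 122.0]]
len 0.2939137301845461 yaw 1.5706138415896533
nut yaw(y axis) -1.5676691070712716 0.14395952408612248
axis from base [455.400706   248.09310913]
plate [(-61.6, -48.9), (-62.1, 60.6), (-168.9, 62.1), (-170.4, -50.6), (-192.3, 4.9)]
mould [(-106.1, 5.7)]
wheel [(-0.7, 0.7)]
nutmid [(-0.9, 1.1)]
side yaw -0.013466395649708307
side yaw 0.015009406698731853
far yaw -4.707983116971992
```

```bash
python3 - <<'E'
from h import *
f=pickle.load(open("top.pkl","rb"));h=cv2.cvtColor(f["pixels"],cv2.COLOR_RGB2HSV)
m=cv2.inRange(h,(40,100,40),(85,255,255));m[:, :360]=0;m[:,:][:225]=0;m[260:]=0;m[:,400:]=0
y,x=np.nonzero(m);print(len(x),ray(f,[(x.mean(),y.mean())],.106))
E
python3 -m crank '{"travel":[[4,5,0],[8,10,0],[11,14,0],[13,18,0],[15,22,0]],"turn":[[0,0,8],[0,0,16],[0,0,24],[0,0,32],[0,0,40]],"gripper":[1,1,1,1,1]}' 60
python3 -m crank '{"travel":[[2,5,0],[3,10,0],[4,15,0],[5,20,0],[6,25,0]],"turn":[[0,0,8],[0,0,16],[0,0,24],[0,0,29],[0,0,29]],"gripper":[1,1,1,1,1]}'
python3 -m crank '{"travel":[[0,2,0],[0,4,0],[0,6,0],[0,8,0],[0,8,0]],"turn":[[7,0,0],[14,0,0],[21,0,0],[28,0,0],[30,0,0]],"gripper":[1,1,1,1,1]}'
```

```text
133 [[ 0.43634738 -0.07251669  0.106     ]]
clock: 0.6
position: [0.3681, -0.3762, 0.2311]
tool_rot: [-3.141, -0.0, 1.073]
force: [0.8, -1.0, 0.3]
grip_width: 0.0123
finger_force: 0.0
clock: 1.1
position: [0.4256, -0.1339, 0.2313]
tool_rot: [-3.142, 0.0, 1.576]
force: [2.0, -0.0, 0.7]
grip_width: 0.0003
finger_force: 0.0
clock: 1.6
position: [0.4253, -0.0555, 0.2308]
tool_rot: [-3.141, -0.528, 1.572]
force: [-0.2, -0.7, -0.5]
grip_width: -0.0
finger_force: 0.0
```

```bash

python3 -m crank '{"travel":[[1,3,0],[2,6,0],[2.4,9,0],[2.4,12,0],[2.4,12.8,0]],"turn":[[0,0,0],[0,0,0],[0,0,0],[0,0,0],[0,0,0]],"gripper":[1,1,1,1,1]}'
python3 -m crank '{"travel":[[0,0,-4],[0,0,-8],[0,0,-12],[0,0,-16],[0,0,-18]],"turn":[[0,0,0],[0,0,0],[0,0,0],[0,0,0],[0,0,0]],"gripper":[1,1,1,1,1]}'
python3 - <<'E'
from workcell import bot
import cv2
o=bot.observe();print(o["position"],o["qpos"].round(2))
a=bot.grab_frame("side")["pixels"][150:310,235:415,::-1];b=bot.grab_frame("top")["pixels"][180:300,225:415,::-1]
a=cv2.resize(a,None,fx=2.2,fy=2.2,interpolation=cv2.INTER_CUBIC);b=cv2.resize(b,(400,252))
a=cv2.resize(a,(400,352));import numpy as np
cv2.imwrite("pics/p1.png",np.vstack([a,b])[:600])
E
```

```text
clock: 2.1
position: [0.4493, 0.0746, 0.2315]
tool_rot: [3.14, -0.522, 1.577]
force: [-0.8, -0.5, -0.3]
grip_width: -0.0005
finger_force: 0.0
clock: 2.6
position: [0.4488, 0.0717, 0.0485]
tool_rot: [-3.14, -0.523, 1.572]
force: [-0.3, 0.5, 1.8]
grip_width: 0.0
finger_force: 0.0
[0.44878126 0.07165041 0.04846521] [ 0.55  0.75 -0.63  2.14 -0.29  0.4   0.32]
```

View pics/p1.png

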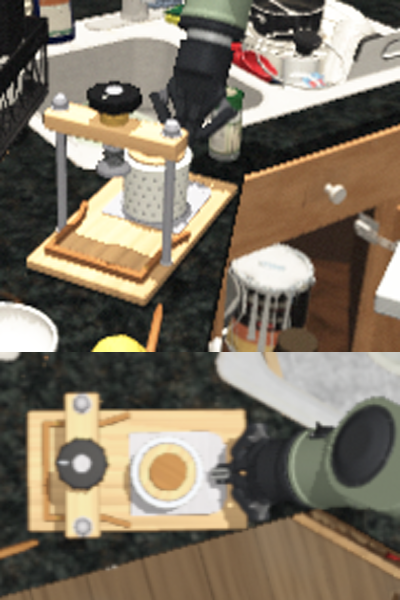

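The tip is over the bare tongue end, upright jar behind the gripper, and the mould is untouched. Now I'll press down gradually.

```bash

python3 -m crank '{"travel":[[0,0,-0.6],[0,0,-1.2],[0,0,-1.7],[0,0,-2.2],[0,0,-2.4]],"turn":[[0,0,0],[0,0,0],[0,0,0],[0,0,0],[0,0,0]],"gripper":[1,1,1,1,1]}'
python3 -m crank '{"travel":[[0,0,-0.1],[0,0,-0.2],[0,0,-0.3],[0,0,-0.3],[0,0,-0.3]],"turn":[[0,0,0],[0,0,0],[0,0,0],[0,0,0],[0,0,0]],"gripper":[1,1,1,1,1]}'
```

```text
clock: 3.2
position: [0.4498, 0.0722, 0.0271]
tool_rot: [3.14, -0.523, 1.573]
force: [0.1, 0.2, 0.3]
grip_width: 0.0002
finger_force: 0.0
clock: 3.7
position: [0.4501, 0.0726, 0.0253]
tool_rot: [3.139, -0.524, 1.574]
force: [-2.8, -5.3, 27.4]
grip_width: -0.0
finger_force: 14.0
```

```bash

python3 -m crank '{"travel":[[0,0,0.1],[0,0,0.1],[0,0,0.1],[0,0,0.1],[0,0,0.1]],"turn":[[0,0,0],[0,0,0],[0,0,0],[0,0,0],[0,0,0]],"gripper":[1,1,1,1,1]}'
```

```text
clock: 4.2
position: [0.45, 0.0725, 0.0257]
tool_rot: [3.14, -0.524, 1.574]
force: [0.0, -0.2, 9.8]
grip_width: -0.0002
finger_force: 5.1
```

```bash

python3 -m crank '{"travel":[[0,0,-0.04],[0,0.2,-0.04],[0.05,0.5,-0.04],[0.1,0.8,-0.04],[0.15,1.1,-0.04]],"turn":[[0,0,0],[0,0,0],[0,0,0],[0,0,0],[0,0,0]],"gripper":[1,1,1,1,1]}'
```

```text
clock: 4.7
position: [0.452, 0.0833, 0.0255]
tool_rot: [3.139, -0.523, 1.574]
force: [-0.1, -5.7, 17.7]
grip_width: 0.0001
finger_force: 9.2
```

```bash

python3 -m crank '{"travel":[[0.1,0.3,0],[0.15,0.6,0],[0.2,0.9,0],[0.3,1.2,0],[0.35,1.4,0]],"turn":[[0,0,0],[0,0,0],[0,0,0],[0,0,0],[0,0,0]],"gripper":[1,1,1,1,1]}'
cat > look.py <<'E'
from h import *;from workcell import bot
import sys
t=bot.grab_frame("top");s=bot.grab_frame("side");o=bot.observe()
h=cv2.cvtColor(t["pixels"],cv2.COLOR_RGB2HSV)
m=cv2.inRange(h,(5,140,100),(20,255,225))
mm=np.zeros_like(m);mm[205:270,262:325]=m[205:270,262:325]
n,_,st,c=cv2.connectedComponentsWithStats(mm)
for i in range(1,n):
    if st[i,4]>80: print("puck?",st[i],ray(t,[c[i]],.122)[0].round(4))
# plate far-edge / sides: predicted home corners for overlay
print(o["position"].round(4),o["force"].round(1),o["clock"])
pickle.dump((t,s),open("last.pkl","wb"))
a=cv2.resize(t["pixels"][195:280,225:355,::-1],None,fx=4,fy=4,interpolation=cv2.INTER_CUBIC)
b=cv2.resize(s["pixels"][175:295,235:360,::-1],None,fx=2,fy=2,interpolation=cv2.INTER_CUBIC)
b=np.pad(b,((0,max(0,340-240)),(0,0),(0,0)))[:340]
cv2.imwrite(sys.argv[1],np.hstack([a,b]))
E
python3 look.py pics/p2.png
```

```text
clock: 5.2
position: [0.4555, 0.0974, 0.0255]
tool_rot: [3.139, -0.524, 1.574]
force: [-0.9, -5.8, 17.4]
grip_width: -0.0001
finger_force: 9.1
puck? [287 228  17  17 208] [0.4502 0.1671 0.122 ]
[0.4555 0.0976 0.0256] [ 0.2 -0.8 16.4] 5.3
```

View pics/p2.png

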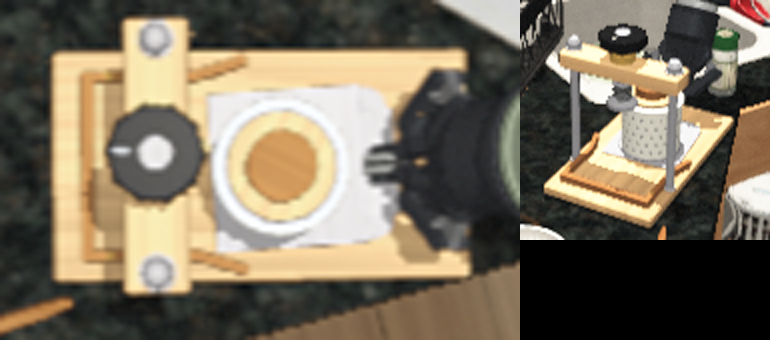

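The plate slid 25 mm but yawed about +0.06 rad: its far edge runs (207,93)–(217,250) in the crop. The mould is still upright. I'll turn the tool back while sliding straight.

```bash

python3 -m crank '{"travel":[[0,0.3,0],[-0.05,0.6,0],[-0.1,0.9,0],[-0.1,1.2,0],[-0.1,1.5,0]],"turn":[[0,0,-1],[0,0,-2],[0,0,-3],[0,0,-4],[0,0,-4]],"gripper":[1,1,1,1,1]}'
python3 -m crank '{"travel":[[0,0.3,0],[0,0.6,0],[0,0.9,0],[0,1.2,0],[0,1.5,0]],"turn":[[0,0,0],[0,0,0],[0,0,0],[0,0,0],[0,0,0]],"gripper":[1,1,1,1,1]}'
python3 look.py pics/p3.png
```

```text
clock: 5.8
position: [0.4544, 0.1122, 0.0255]
tool_rot: [3.139, -0.523, 1.503]
force: [-1.1, -4.7, 17.7]
grip_width: 0.0001
finger_force: 9.0
clock: 6.3
position: [0.4546, 0.1273, 0.0255]
tool_rot: [3.138, -0.524, 1.504]
force: [-0.3, -4.5, 18.9]
grip_width: -0.0
finger_force: 9.0
puck? [275 228  17  16 205] [0.452  0.1963 0.122 ]
[0.4545 0.1277 0.0256] [ 1.2  0.3 15.1] 6.4
```

View pics/p3.png

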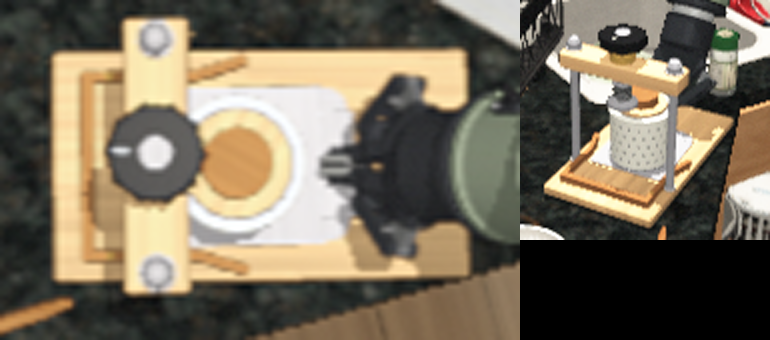

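The plate is now square and on the middle, with edges at rows 88 and 245 against a base middle of 166. About 51 mm remain, so I'll continue straight.

```bash

python3 -m crank '{"travel":[[0,0.4,0],[0,0.8,0],[0,1.2,0],[0,1.6,0],[0,2.0,0]],"turn":[[0,0,0],[0,0,0],[0,0,0],[0,0,0],[0,0,0]],"gripper":[1,1,1,1,1]}'
python3 -m crank '{"travel":[[0,0.4,0],[0,0.8,0],[0,1.2,0],[0,1.6,0],[0,2.0,0]],"turn":[[0,0,0],[0,0,0],[0,0,0],[0,0,0],[0,0,0]],"gripper":[1,1,1,1,1]}'
python3 -m crank '{"travel":[[0,0.2,0],[0,0.3,0],[0,0.4,0],[0,0.5,0],[0,0.6,0]],"turn":[[0,0,0],[0,0,0],[0,0,0],[0,0,0],[0,0,0]],"gripper":[1,1,1,1,1]}'
```

```text
clock: 6.9
position: [0.4546, 0.1474, 0.0255]
tool_rot: [3.138, -0.524, 1.504]
force: [-0.0, -5.5, 18.3]
grip_width: -0.0002
finger_force: 8.9
clock: 7.4
position: [0.4546, 0.1674, 0.0256]
tool_rot: [3.138, -0.524, 1.504]
force: [-0.0, -4.8, 17.0]
grip_width: 0.0
finger_force: 8.8
clock: 7.9
position: [0.4546, 0.1733, 0.0255]
tool_rot: [3.138, -0.524, 1.504]
force: [0.2, -5.0, 18.6]
grip_width: -0.0001
finger_force: 8.8
```

```bash

python3 -m crank '{"travel":[[0,0.1,0],[0,0.2,0],[0,0.3,0],[0,0.4,0],[0,0.5,0]],"turn":[[0,0,0],[0,0,0],[0,0,0],[0,0,0],[0,0,0]],"gripper":[1,1,1,1,1]}'
python3 -m crank '{"travel":[[0,0.05,0],[0,0.1,0],[0,0.15,0],[0,0.2,0],[0,0.2,0]],"turn":[[0,0,0],[0,0,0],[0,0,0],[0,0,0],[0,0,0]],"gripper":[1,1,1,1,1]}'
```

```text
clock: 8.4
position: [0.4546, 0.1783, 0.0255]
tool_rot: [3.138, -0.524, 1.504]
force: [-0.4, -5.3, 17.3]
grip_width: -0.0002
finger_force: 8.7
clock: 8.9
position: [0.4546, 0.1803, 0.0256]
tool_rot: [3.138, -0.524, 1.504]
force: [-0.7, -4.1, 17.6]
grip_width: -0.0003
finger_force: 8.6
```

```bash

python3 -m crank '{"travel":[[0,0.05,0],[0,0.1,0],[0,0.15,0],[0,0.2,0],[0,0.2,0]],"turn":[[0,0,0],[0,0,0],[0,0,0],[0,0,0],[0,0,0]],"gripper":[1,1,1,1,1]}'
python3 look.py pics/p4.png
```

```text
clock: 9.4
position: [0.4546, 0.1822, 0.0255]
tool_rot: [3.138, -0.524, 1.504]
force: [0.1, -5.3, 18.2]
grip_width: 0.0003
finger_force: 8.8
[0.4546 0.1822 0.0256] [ 0.4 -5.7 17.7] 9.5
```

View pics/p4.png

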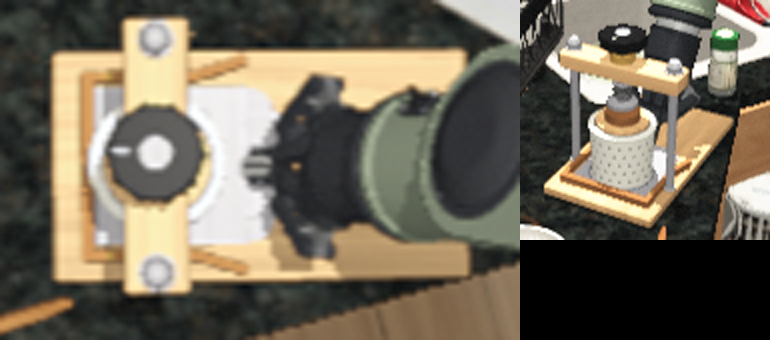

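The plate is almost at the stop: its far edge is at x≈95 and the stop face at about 92. The mould is under the foot. I'll nudge on until the force rises.

```bash

python3 -m crank '{"travel":[[0,0.05,0],[0,0.1,0],[0,0.15,0],[0,0.2,0],[0,0.2,0]],"turn":[[0,0,0],[0,0,0],[0,0,0],[0,0,0],[0,0,0]],"gripper":[1,1,1,1,1]}'
python3 - <<'E'
from workcell import bot
o=bot.observe();print(o["position"],o["force"])
E
```

```text
clock: 10.0
position: [0.4547, 0.1842, 0.0255]
tool_rot: [3.138, -0.524, 1.504]
force: [0.1, -5.3, 17.5]
grip_width: -0.0003
finger_force: 8.9
[0.45466176 0.18416958 0.02552881] [ 0.08318813 -5.28310089 17.47435435]
```

```bash
python3 - <<'E'
from h import *;from workcell import bot
t0,_=pickle.load(open("last.pkl","rb"));t=bot.grab_frame("top")
for f in(t0,t):
    g=cv2.cvtColor(f["pixels"],cv2.COLOR_RGB2HSV)[:,:,1]
    for v in(219,221,250,253): print(v,g[v,243:254])
    print("near",g[225,286:296],g[245,286:296])
X=.455
for y in(.2935,.2905): print(proj(t,[[.5,y,.030],[.5,y,.022],[.41,y,.030],[.41,y,.022]]).round(1).tolist())
E
```

```text
219 [ 84  94 133 145 136  60   5   2   3   3   5]
221 [ 77  87 130 146 136  61   5   2   3   3   3]
250 [ 91  95 115 141 148  92   4   3   3   5   3]
253 [ 88  92 111 140 142  76   4   2   2   3   3]
near [ 3  3  3  3  2  3  4  5  5 19] [ 3  3  3  3  4  4  4 13 18 18]
219 [ 83  94 133 145 136  61   5   2   3   3   3]
221 [ 77  87 131 146 136  61   5   2   3   3   5]
250 [ 91  95 114 140 149  91   5   5   3   5   5]
253 [ 88  92 111 140 143  76   4   2   2   3   5]
near [ 2  3  3  4  3  2  4  6  9 20] [ 3  3  3  3  4  5 10 19 18 16]
[[248.3, 220.0], [248.4, 220.2], [248.4, 252.1], [248.5, 252.1]]
[[249.3, 220.0], [249.5, 220.2], [249.4, 252.1], [249.6, 252.1]]
```

The plate edge did not move between frames (u≈248, both corners equal) and no base shows between it and the stop. It is home and square, and the tip is merely slipping. Next I'll lift, back off, straighten the tool and open the fingers.

```bash

python3 -m crank '{"travel":[[0,0,1],[0,-1,3],[0,-3,6],[0,-5,9],[0,-6,12]],"turn":[[0,0,0],[0,0,0],[0,0,0],[0,0,0],[0,0,0]],"gripper":[1,1,1,1,1]}'
python3 -m crank '{"travel":[[0,0,4],[0,0,8],[0,0,12],[0,0,16],[0,0,20]],"turn":[[0,0,0],[0,0,0],[0,0,0],[-8,0.5,0],[-16,1,0]],"gripper":[1,1,1,1,0]}'
python3 -m crank '{"travel":[[0,2,0],[0,4,0],[0,6,0],[0,8,0],[0,10,0]],"turn":[[-7,0.5,0],[-14,1,0],[-14,1,0],[-14,1,0],[-14,1,0]],"gripper":[0,0,0,0,0]}'
python3 -m crank '{"travel":[[0,1,0],[0,2,0],[0,2,0],[0,2,0],[0,2,0]],"turn":[[0,0,8],[0,0,16],[0,0,24],[0,0,32],[0,0,40]],"gripper":[0,0,0,0,0]}'
python3 -m crank '{"travel":[[0,0,0],[0,0,0],[0,0,0],[0,0,0],[0,0,0]],"turn":[[0,0,8],[0,0,16],[0,0,24],[0,0,32],[0,0,40]],"gripper":[0,0,0,0,0]}'
python3 - <<'E'
from workcell import bot
o=bot.observe();print(o["position"],o["tool_rot"],o["qpos"].round(2))
E
```

```text
clock: 10.55
position: [0.4535, 0.1228, 0.1462]
tool_rot: [3.141, -0.523, 1.502]
force: [-0.5, 0.1, 0.1]
grip_width: 0.0002
finger_force: 0.0
clock: 11.05
position: [0.4537, 0.1221, 0.3473]
tool_rot: [3.136, -0.237, 1.498]
force: [0.8, 1.1, -1.5]
grip_width: 0.0131
finger_force: 0.0
clock: 11.55
position: [0.4531, 0.2253, 0.3452]
tool_rot: [3.14, 0.002, 1.505]
force: [0.4, -1.0, 0.1]
grip_width: 0.0845
finger_force: 0.0
clock: 12.05
position: [0.4533, 0.2442, 0.3452]
tool_rot: [3.14, 0.002, 2.208]
force: [-0.1, -0.8, 0.8]
grip_width: 0.0855
finger_force: 0.0
clock: 12.55
position: [0.4533, 0.2441, 0.3452]
tool_rot: [3.141, 0.002, 2.906]
force: [-0.2, 0.4, -0.3]
grip_width: 0.0854
finger_force: 0.0
[0.45333965 0.24410555 0.3451839 ] [3.14070862e+00 1.57286590e-03 2.90591990e+00] [ 0.09  0.34 -0.91  1.7   0.28  1.24  0.45]
```

```bash

python3 -m crank '{"travel":[[0.1,0.3,-2],[0.1,0.3,-4],[0.1,0.3,-6],[0.1,0.3,-8],[0.1,0.3,-9]],"turn":[[0,0,8],[0,0,16],[0,0,24],[0,0,32],[0,0,36]],"gripper":[0,0,0,0,0]}'
python3 - <<'E'
from workcell import bot
o=bot.observe();print(o["position"],o["tool_rot"],o["qpos"].round(2))
E
```

```text
clock: 13.05
position: [0.4541, 0.2467, 0.2537]
tool_rot: [3.141, -0.0, -2.749]
force: [-0.3, 0.7, -0.1]
grip_width: 0.0848
finger_force: 0.0
[0.4540814  0.24667816 0.25366421] [ 3.14076221e+00 -4.01372728e-04 -2.74903203e+00] [ 0.13  0.48 -1.    1.82  0.45  1.09  0.92]
```

```bash

python3 -m crank '{"travel":[[0.04,0.06,-1.5],[0.04,0.06,-3],[0.04,0.06,-4],[0.04,0.06,-4.8],[0.04,0.06,-5.1]],"turn":[[0,0,0],[0,0,0],[0,0,0],[0,0,0],[0,0,0]],"gripper":[0,0,0,0,0]}'
python3 -m crank '{"travel":[[0,0,0],[0,0,0],[0,0,0],[0,0,0],[0,0,0]],"turn":[[0,0,0],[0,0,0],[0,0,0],[0,0,0],[0,0,0]],"gripper":[0.3,1,1,1,1]}' 40
python3 - <<'E'
from workcell import bot
import cv2
o=bot.observe();print(o["position"],o["force"],o["moment"])
f=bot.grab_frame("side")["pixels"][140:300,220:380,::-1]
cv2.imwrite("pics/p5.png",cv2.resize(f,None,fx=3.5,fy=3.5,interpolation=cv2.INTER_CUBIC))
E
```

```text
clock: 13.55
position: [0.4549, 0.2479, 0.2032]
tool_rot: [3.14, 0.001, -2.755]
force: [0.3, -0.3, 1.0]
grip_width: 0.0854
finger_force: 0.0
clock: 14.05
position: [0.4558, 0.2469, 0.2048]
tool_rot: [-3.141, 0.002, -2.756]
force: [-1.2, -8.2, 12.1]
grip_width: 0.0586
finger_force: 40.8
[0.45578043 0.24686894 0.20475578] [-1.17055129 -8.24988501 12.07165571] [-2.37389294 -0.21841557  0.00966108]
```

View pics/p5.png

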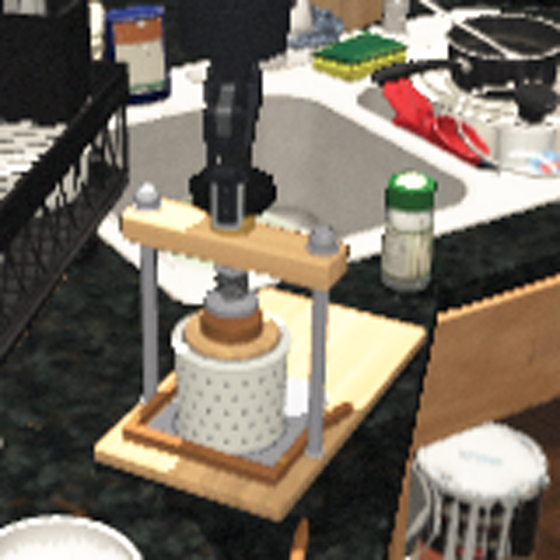

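The wheel is gripped (opening 58.6 mm), and the mould stands centred under the foot with the jar and crosshead clear. Winding clockwise now.

```bash
M='python3 -c "from workcell import bot;o=bot.observe();print(o[\"moment\"].round(2),o[\"force\"].round(1),o[\"qpos\"].round(2))"'
python3 -m crank '{"travel":[[-0.02,-0.04,0.05],[-0.02,-0.04,0.05],[-0.02,-0.04,0.05],[-0.02,-0.04,0.05],[-0.02,-0.04,0.05]],"turn":[[0,0,-6],[0,0,-14],[0,0,-22],[0,0,-30],[0,0,-38]],"gripper":[1,1,1,1,1]}' 50; eval $M
python3 -m crank '{"travel":[[0,0,0],[0,0,0],[0,0,0],[0,0,0],[0,0,0]],"turn":[[0,0,-8],[0,0,-16],[0,0,-24],[0,0,-32],[0,0,-40]],"gripper":[1,1,1,1,1]}'; eval $M
```

```text
clock: 14.6
position: [0.4557, 0.2468, 0.205]
tool_rot: [3.14, 0.003, 2.859]
force: [5.7, -3.2, -0.4]
grip_width: 0.0587
finger_force: 55.4
[-1.5  -0.73  0.14] [ 5.7 -3.2 -0.4] [-0.02  0.48 -0.8   1.88  0.42  0.95  0.28]
clock: 15.1
position: [0.4557, 0.2467, 0.2049]
tool_rot: [3.139, 0.002, 2.16]
force: [5.2, -3.8, -0.2]
grip_width: 0.0584
finger_force: 55.5
[-1.44 -0.22  0.14] [ 5.2 -3.8 -0.2] [-0.14  0.44 -0.63  1.89  0.33  0.91 -0.33]
```

```bash
M='python3 -c "from workcell import bot;o=bot.observe();print(o[\"moment\"].round(2),o[\"force\"].round(1),o[\"qpos\"].round(2))"'
python3 -m crank '{"travel":[[0,0,0],[0,0,0],[0,0,0],[0,0,0],[0,0,0]],"turn":[[0,0,-8],[0,0,-16],[0,0,-24],[0,0,-32],[0,0,-40]],"gripper":[1,1,1,1,1]}'; eval $M
python3 -m crank '{"travel":[[0,0,0],[0,0,0],[0,0,0],[0,0,0],[0,0,0]],"turn":[[0,0,-2],[0,0,-4],[0,0,-6],[0,0,-7],[0,0,-7]],"gripper":[1,1,1,1,1]}'; eval $M
python3 - <<'E'
from workcell import bot
import cv2
f=bot.grab_frame("side")["pixels"][140:300,220:380,::-1]
cv2.imwrite("pics/p6.png",cv2.resize(f,None,fx=3.5,fy=3.5,interpolation=cv2.INTER_CUBIC))
E
```

```text
clock: 15.6
position: [0.4556, 0.2468, 0.205]
tool_rot: [3.139, 0.002, 1.462]
force: [5.1, -5.5, 0.4]
grip_width: 0.0585
finger_force: 55.6
[-0.98  0.09  0.21] [ 5.1 -5.5  0.4] [-0.26  0.42 -0.46  1.89  0.24  0.89 -0.95]
clock: 16.1
position: [0.4556, 0.2468, 0.2049]
tool_rot: [3.139, 0.001, 1.345]
force: [4.7, -5.6, 2.0]
grip_width: 0.0586
finger_force: 55.7
[-0.81  0.08 -0.11] [ 4.7 -5.6  2. ] [-0.28  0.41 -0.44  1.89  0.22  0.88 -1.05]
```

View pics/p6.png

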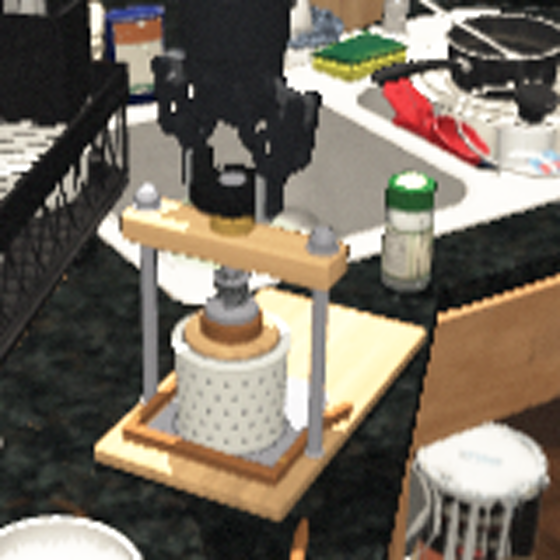

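The foot now sits on the puck with its spring taken up. The tool turned 2.18 rad at steady drag (0.14 N m), so there was no slip. A touch more for margin, watching the moment.

```bash
M='python3 -c "from workcell import bot;o=bot.observe();print(o[\"moment\"].round(2),o[\"force\"].round(1),o[\"tool_rot\"].round(3))"'
python3 -m crank '{"travel":[[0,0,0],[0,0,0],[0,0,0],[0,0,0],[0,0,0]],"turn":[[0,0,-1],[0,0,-2],[0,0,-3],[0,0,-4],[0,0,-5]],"gripper":[1,1,1,1,1]}'; eval $M
python3 -m crank '{"travel":[[0,0,0],[0,0,0],[0,0,0],[0,0,0],[0,0,0]],"turn":[[0,0,0],[0,0,0],[0,0,0],[0,0,0],[0,0,0]],"gripper":[0.1,0.1,0.1,0.1,0.1]}'; eval $M
```

```text
clock: 16.65
position: [0.4556, 0.2468, 0.2049]
tool_rot: [3.139, 0.001, 1.258]
force: [4.9, -4.9, 1.9]
grip_width: 0.0586
finger_force: 55.7
[-0.81  0.08  0.23] [ 4.9 -4.9  1.9] [3.139e+00 1.000e-03 1.258e+00]
clock: 17.15
position: [0.4549, 0.2476, 0.2045]
tool_rot: [3.14, 0.001, 1.26]
force: [0.5, 0.3, 0.1]
grip_width: 0.0772
finger_force: 0.0
[ 0.02 -0.06 -0.01] [0.5 0.3 0.1] [3.14e+00 1.00e-03 1.26e+00]
```

Total 2.27 rad with no end-stop jump, and the wheel is released cleanly. Lifting off and checking.

```bash

python3 -m crank '{"travel":[[0,0,1],[0,0,3],[0,0,5],[0,0,8],[0,0,12]],"turn":[[0,0,0],[0,0,0],[0,0,0],[0,0,0],[0,0,0]],"gripper":[0.1,0.1,0.1,0.1,0.1]}'
python3 -m crank '{"travel":[[0,-3,2],[0,-7,4],[0,-11,4],[0,-15,4],[0,-20,4]],"turn":[[0,0,0],[0,0,0],[0,0,0],[0,0,0],[0,0,0]],"gripper":[0.1,0.1,0.1,0.1,0.1]}'
python3 look.py pics/p7.png
```

```text
clock: 17.65
position: [0.4543, 0.2472, 0.3254]
tool_rot: [3.141, 0.002, 1.26]
force: [-0.1, 1.2, 0.4]
grip_width: 0.0767
finger_force: 0.0
clock: 18.15
position: [0.4545, 0.0468, 0.3654]
tool_rot: [3.139, 0.0, 1.261]
force: [1.0, -0.5, 0.8]
grip_width: 0.0768
finger_force: 0.0
[0.4547 0.0418 0.3652] [-0.5  2.  -0.9] 18.25
```

View pics/p7.png

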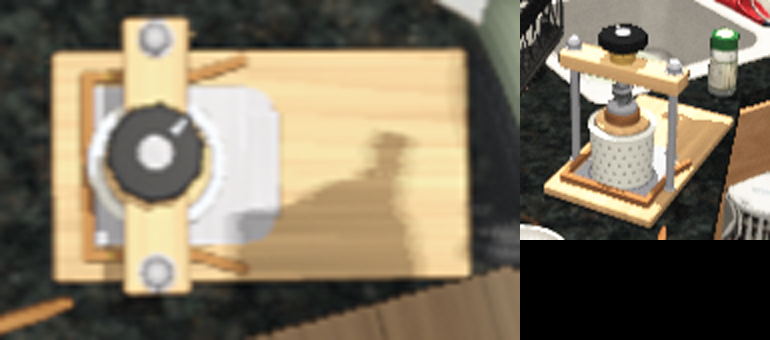

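The wheel mark turned from pointing left to upper right at (180,127), about 2.3 rad clockwise. The plate is square at the stop, the foot is on the follower, and the jar is in place. Handing in.

```bash
python3 -m crank '{"travel":[[0,0,0],[0,0,0],[0,0,0],[0,0,0],[0,0,0]],"turn":[[0,0,0],[0,0,0],[0,0,0],[0,0,0],[0,0,0]],"gripper":[0.1,0.1,0.1,0.1,0.1]}'; python3 -c "from workcell import bot;print(bot.job_done())"
```

```text
clock: 18.75
position: [0.4549, 0.048, 0.3644]
tool_rot: [3.14, 0.001, 1.261]
force: [-0.5, -0.6, -0.1]
grip_width: 0.077
finger_force: 0.0
the job is handed in; nothing more can be done
None
```

I handed the job in at 18.75 s: the drip plate is square against the back stop with the mould under the screw, the handwheel is wound about 2.3 rad clockwise so the foot bears on the follower, and the arm is clear of everything; no verdict came back.

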